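Lock and level the sedimentation stand

ROBOT

A 7-joint arm with a two-finger parallel gripper is mounted at the origin on a cart in front of the work surface, level with it; the furniture and walls round the work are solid. World frame = base frame: x ahead of the robot, y to its left, z up, the work surface at z = 0. Lengths are in m, angles in rad, forces in N, time in s.
With the tool pointing down it reaches from about 0.4 to 0.85 m from the base axis. Payload 6.9 kg.
Tool frame: the origin (TCP) lies on the mounting face of the last link; the fingertips stand 173 mm ahead of it and the grasp point (between the pads) lies 155 mm ahead of it; x points along the fingers, y is the direction in which the jaws open and shut, and the axes are right-handed (so a half turn about x gives the same grasp; the last joint's range is limited). The gripper opens to 85 mm and grips with 20 to 120 N. Pads are 22 mm wide; open, the fingers measure 114 mm over their backs; the gripper's body (76 mm by 85 mm) begins 54 mm behind the grasp point. The pads swing forward as they close: fully open they stand 13 mm farther back than shut.
Start: joints at [-1.024, 0.507, -0.238, 1.5, 0.126, 1.149, -0.155], TCP at [0.267, 0.565, 0.405] pointing down, gripper open.
Joint ranges: [-3.08, 3.08], [-0.24, 2.05], [-1.43, 1.35], [0, 2.5], [-1.52, 4.66], [0.17, 1.96], [-2.89, 2.89]. Speed limits (rad/s): [2.39, 2.39, 3.14, 3.14, 3.14, 3.14, 3.14].

INTERFACE

Orientations are given as a rotation vector (axis times angle).
In Python, from plant import bot gives the robot as it stands.
- The arm moves only by the shell command python3 -m pendant 'ROWS' [OPENING]. ROWS is JSON, a list of rows, each an object with "slide": the shift along the tool's x, y, z in mm, a list of three; "twist": the turn about the tool's x in degrees. A call has 1 to 10 rows; each row shifts and turns the pose as measured when the row begins, along the tool's axes as they then stand; what a row does not reach is not made up. A row lasts 1/8 s, in which the tool goes at most 62.5 mm and 10.7 degrees, less where a joint would pass 70% of its speed; a pose out of reach is approached as far as the arm can. A call is refused whole if a number of a shift passes 62.5 or a number of a turn 10.7, either way. A call with a gripper value outside its range is refused whole. OPENING is the closure, from 0 (fully open) to 1 (shut), set as the call begins (- or left out, the last holds). The fingers move at their own pace and stop on an object; the grip force is fixed at half the most. Time passes only in rows, so rows that do not move let the fingers close. It gives the time, the measured TCP pose, the force and the opening at its end, in the units of the state.
- bot.read_state(): the state, without advancing time (a new reading comes with each control period).
- bot.snapshot(name): name is "scene" or "side" or "wrist"; returns a dict with "color" (420x560x3 uint8, blue, green, red), "intrinsics" (3x3 intrinsics, pixels), "dist" ([k1, k2, p1, p2, k3] as OpenCV has them; the pictures are not rectified), "extrinsics" (4x4, takes a point from camera to world coordinates); the wrist camera has in their place "T_tool_cam" (4x4, takes a point from camera to tool coordinates, whose origin is the TCP and whose axes are the tool frame's). Camera axes: x right, y down, z forward; pixel columns grow to the right and rows downward; lengths in m; the calibration is good to about 2 mm. A picture is of the moment at which its call begins: read the wrist's pose just before it. There is no depth.
- bot.finish_job(): hands the job in, once; it reports no verdict.
The state is a dict: "clock": time; "joint_positions": joint angles; "qvel": joint speeds; "effort": joint torques, N m; "position": TCP position; "tcp_rot": TCP orientation; "wrist_force": force on the tool from outside, world axes, zero at the start; "ft_torque": the same for the moment, N m; "grip_width": finger opening in m.
Only numpy, scipy, OpenCV 4.12 (cv2) and the standard library are available. Lean on these libraries where they do the work, as an engineer would, in place of code of your own. Each camera call takes 0.05 s, during which the arm holds its last target.

TASK

Get the sedimentation stand ready: first swing the keeper bar over the rack shut, past the spring ball of its catch and fully home. Then press the sprung spirit-level bar down flat on the shelf, by the collar round the knob, and turn the wing knob of the levelling foot anticlockwise until the bubble stands in the middle between the two black rings. Finish while still pressing the level flat with the bubble centred, do not let go, and leave the tape rolls, pen and needle holder where they are.

Things in the scene. Friction and masses are not known exactly. Their poses are not given: they have to be found in the camera images.
- stand: Low grey stand fixed to the trolley, elsewhere each time; base plate 160 (x) x 375 (y) x 10 mm; origin on the trolley top under it, x away from the robot, y left, z up. Carries an aluminium shelf (top 36 mm up, 150 mm deep) that rocks on a fulcrum 85 mm right of the origin; on it the tube rack and, at the right, the level bar. Heights in this list are for the level shelf; tilt shifts them up to 5 mm.
- keeper (a joint): Angle of the keeper bar, rad: flat steel bar 14 mm wide, 150 long, middle 128 mm up, turning level over the tubes about a post behind the rack. 0 = shut at its stop, pointing to the robot (-x of the stand); grows as the free end swings left; starts 0.7 to 1.1. Swings easily; near 0.085 its nose meets the catch's spring ball (about 4 N at the peg to ride over); push on to the stop, where the ball holds it.
- keeper_handle (a point): Mid-height of the upright black peg on the keeper bar, 128 mm from the post: 12 mm thick (18 mm at its head), its foot 22 mm below this point, its top 20 mm above. Push it sideways or pinch it.
- keeper_hinge (a point): Axis of the keeper bar's post at the height of the bar's middle.
- level_bar (a joint): Lift of the spirit-level bar, rad: aluminium plate 104 (x) x 100 (y) x 12 mm, top 50 mm up, hinged on the shelf at its rack end. 0 = pressed flat, 0.06 = let go (a spring lifts its right end). A dark round collar on it, 62 mm across, top 72 mm up, surrounds the knob: about 6 N down on the collar lays the bar flat (collar goes down 3 mm), then it is stopped firmly; 8 to 20 N is fine.
- knob (a joint): Turn of the levelling foot's wing knob, rad, upright axis, growing anticlockwise seen from above. At 0 the wing lies along y of the stand; range -0.9 to 1.2; stays where it is left (friction 0.1 N m). Starts -0.75 to -0.6. Anticlockwise lowers the right end of the shelf (the knob and collar sink 1 mm per rad); level lies at another value each time, between 0 and 0.7.
- knob_grip (a point): Centre of the knob's wing, on the knob's axis, 96 mm up: plain grey upright plate 14 mm thick, 46 long, 33 high, on a 12 mm stem. The wing does not go down with the level bar: rest the fingertips on the collar and press with the fingers straddling the wing (loosely, or closed after pressing), then turn. Collar top: 23.5 mm below this point when flat, 20 when sprung up.
- vial_centre (a point): Middle of the top of the vial: a yellow-green glass tube 80 mm long, 15 mm thick, along y of the stand on the robot's side of the level bar, 50 mm towards the robot from the knob's axis, with two black rings 28 mm apart.
- bubble (a joint): Place of the pale 20 mm bubble in the vial, as rad of an arc of 70 mm radius (0.1 = 7 mm): 0 = middle between the rings, + to the left (+y of the stand), ends -0.286 and 0.286. It goes to the high end, so it lies right until the level is pressed. With the level flat it moves about 0.23 (16 mm) left per rad of anticlockwise knob turn, settling in 1 s. Between the rings: within 0.06.
- tape_big: Bystander: white tape roll 48 mm wide, 25 mm high, lying on the trolley on the robot's side of the stand. Origin under its centre.
- tape_small: Bystander: white tape roll 38 mm wide, 12 mm high, lying to the right of the stand. Origin under its centre.
- pen: Bystander: pen 138 mm long lying along the robot's side of the stand. Origin under its centre.
- holder: Bystander: cream needle holder 31 mm wide, 54 mm high, standing to the right of the stand. Origin under its centre.
- rack_top (a point): Top centre of the beige rack of clear tubes fixed on the shelf, 120 (x) x 216 (y) mm, tube tops 118 mm above the trolley.

How it is judged:
By the outcome, as a careful person would: the job done as asked, in the order asked, and still so for the second after the job is handed in, while the arm keeps its last pose, push and grip.
It also fails if it takes over 67 s, if anything falls off the work surface, if the arm or the gripper's body presses on something with over 40 N, if the wrist force passes 120 N, or if a joint passes its speed limit or range.

## Working session

There is one attempt and no reset: what is moved stays moved. The work goes in short steps, Python scripts to look and compute and a shell command to move; the robot and the scene stay as the last step left them, time stands still between calls to the robot, and variables do not carry over. Pictures are saved under pics/ and viewed, and the job is handed in when it is done.

```bash
ls; mkdir -p pics
python3 - <<'E'
from plant import bot
import cv2
s=bot.read_state();print(s)
for n in ("scene","side","wrist"):
    d=bot.snapshot(n);cv2.imwrite(f"pics/{n}0.png",d["color"])
    print(n,d["intrinsics"].tolist(),d["dist"],[ (k,d[k].round(4).tolist()) for k in d if k in("extrinsics","T_tool_cam")])
E
```

```text
pics
{'clock': 0.0, 'joint_positions': array([-1.02351101,  0.5083493 , -0.23750058,  1.50111546,  0.1256804 ,
        1.14889294, -0.15480979]), 'qvel': array([ 0.00036022, -0.00116341,  0.00049166, -0.00039284,  0.00043418,
        0.00056403, -0.00071711]), 'effort': array([ 4.47708362e-04, -6.20595574e+01, -2.18647175e+00, -2.49650413e+01,
        1.27015563e-02,  1.20638864e-02, -1.24899924e-05]), 'position': array([0.26721522, 0.56479262, 0.40382743]), 'tcp_rot': array([ 0.34512495,  1.54325168, -0.34787881]), 'wrist_force': array([-0.20758683, -0.18485423, -0.65709439]), 'ft_torque': array([ 0.04706747, -0.06602558,  0.03144565]), 'grip_width': 0.08545414053836337}
scene [[429.6855331120064, 0.0, 284.60164926350467], [0.0, 429.6855331120064, 206.46168579106973], [0.0, 0.0, 1.0]] [0.01436413 0.         0.         0.         0.        ] [('extrinsics', [[0.8385, -0.2262, 0.4957, 0.066], [-0.5449, -0.3429, 0.7652, -0.4956], [-0.0031, -0.9117, -0.4108, 0.4542], [0.0, 0.0, 0.0, 1.0]])]
side [[383.8030178195713, 0.0, 279.5000311951522], [0.0, 383.8030178195713, 209.71241853277328], [0.0, 0.0, 1.0]] [0.02739312 0.         0.         0.         0.        ] [('extrinsics', [[0.9392, -0.1496, 0.3091, 0.2057], [-0.3432, -0.438, 0.8308, -0.5455], [0.0111, -0.8864, -0.4627, 0.5057], [0.0, 0.0, 0.0, 1.0]])]
wrist [[292.03743404659025, 0.0, 278.84500637473514], [0.0, 292.03743404659025, 209.93630563909605], [0.0, 0.0, 1.0]] [-0.00593082  0.          0.          0.          0.        ] [('T_tool_cam', [[-0.0003, -0.2995, 0.9541, 0.0308], [1.0, 0.0001, 0.0003, -0.0001], [-0.0002, 0.9541, 0.2995, -0.0774], [0.0, 0.0, 0.0, 1.0]])]
```

View pics/scene0.png

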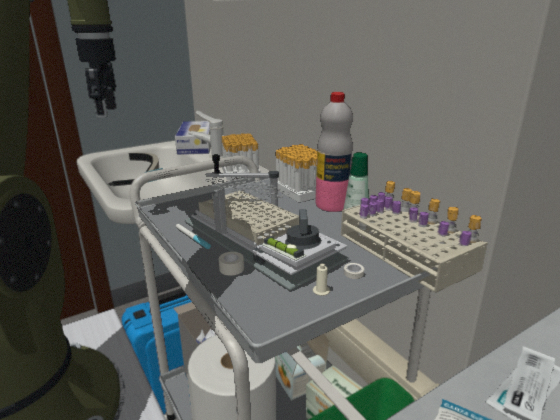

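View pics/side0.png

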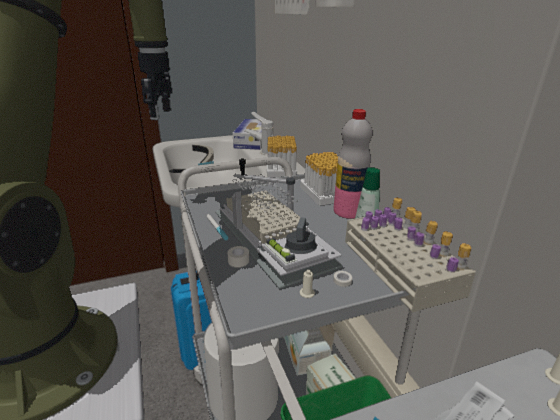

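View pics/wrist0.png

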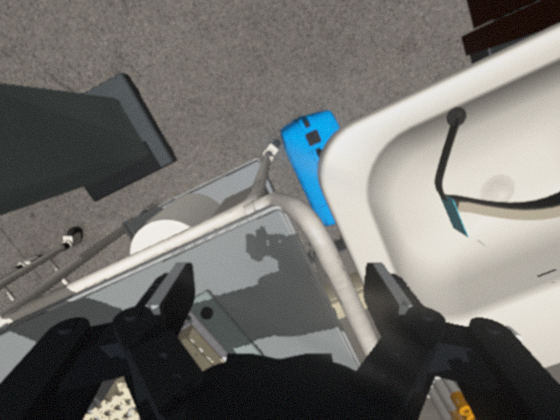

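```bash
cat > h.py <<'E'
import numpy as np, cv2
from plant import bot
from scipy.spatial.transform import Rotation as R
from scipy.optimize import least_squares
def T_tool(s):
    T=np.eye(4);T[:3,:3]=R.from_rotvec(s["tcp_rot"]).as_matrix();T[:3,3]=s["position"];return T
def shot(n,name):
    s=bot.read_state();d=bot.snapshot(n)
    E=d["extrinsics"] if "extrinsics" in d else T_tool(s)@d["T_tool_cam"]
    cv2.imwrite(f"pics/{name}.png",d["color"])
    np.savez(f"pics/{name}.npz",K=d["intrinsics"],D=d["dist"],E=E)
    return d["color"]
def cam(name): 
    z=np.load(f"pics/{name}.npz");return z["K"],z["D"],z["E"]
def proj(name,P):
    K,D,E=cam(name);W=np.linalg.inv(E)
    p,_=cv2.projectPoints(np.atleast_2d(np.asarray(P,float)),cv2.Rodrigues(W[:3,:3])[0],W[:3,3],K,D);return p[:,0]
def ray(name,px):
    K,D,E=cam(name);u=cv2.undistortPoints(np.array([[px]],float),K,D)[0,0]
    return E[:3,3],E[:3,:3]@np.r_[u,1]
def onz(name,px,z):
    o,d=ray(name,px);return o+d*(z-o[2])/d[2]
def tri(obs):
    f=lambda P:np.concatenate([(proj(n,P)[0]-px) for n,px in obs])
    r=least_squares(f,[.6,.1,.1]);return r.x,np.abs(r.fun).max()
def crop(name,x,y,w,h,k,out):
    im=cv2.imread(f"pics/{name}.png")[y:y+h,x:x+w];cv2.imwrite(f"pics/{out}.png",cv2.resize(im,None,fx=k,fy=k,interpolation=cv2.INTER_CUBIC))
E
python3 - <<'E'
from h import *
shot("scene","sc1");shot("side","si1")
crop("sc1",130,140,230,170,3.4,"sc1z");crop("si1",180,140,200,170,3.5,"si1z")
print(T_tool(bot.read_state()).round(3))
E
```

```text
[[-0.     0.428  0.904  0.267]
 [-0.001  0.904 -0.428  0.565]
 [-1.    -0.001  0.     0.404]
 [ 0.     0.     0.     1.   ]]
```

View pics/sc1z.png

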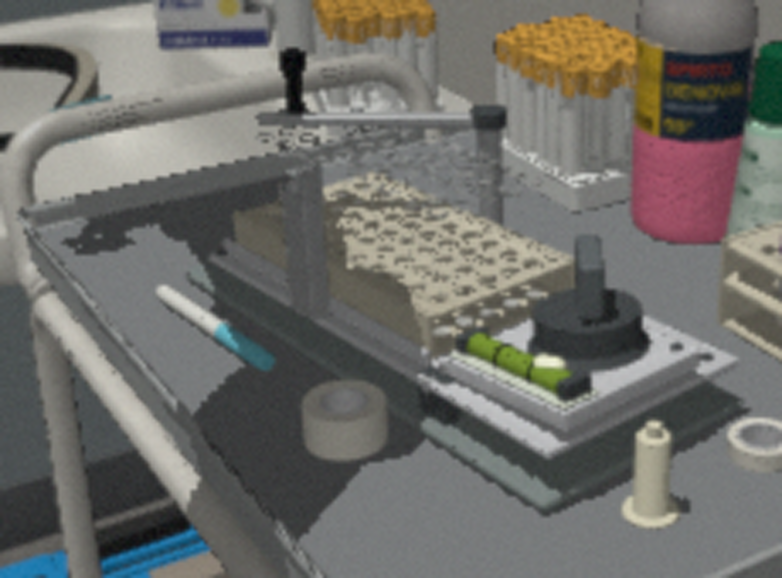

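View pics/si1z.png

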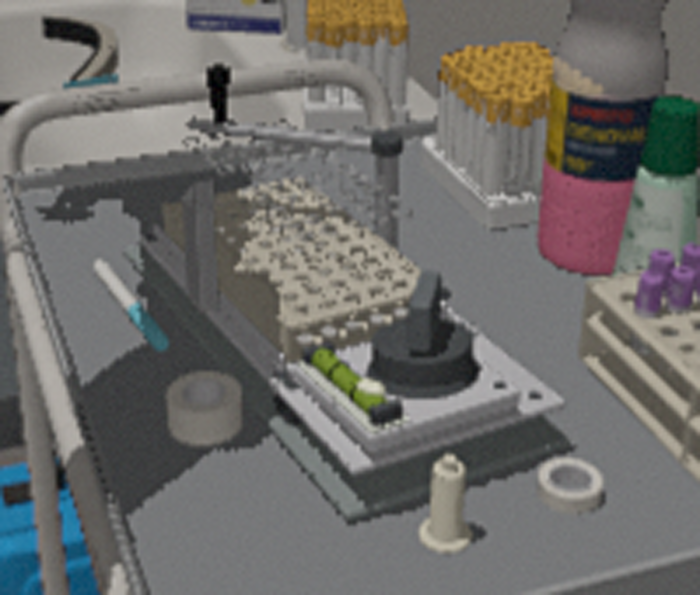

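Run:
```python
from h import *
a=lambda x,y:("sc1",(130+(x-.5)/3.4,140+(y-.5)/3.4))
b=lambda x,y:("si1",(180+(x-.5)/3.5,140+(y-.5)/3.5))
for n,p,q in [("pegtop",(293,50),(218,66)),("pegfoot",(293,116),(220,124)),("posttop",(489,104),(388,134)),
 ("vialL",(474,342),(316,354)),("vialR",(580,386),(390,412)),("bubble",(548,362),(371,388)),("collarT",(587,305),(425,343)),("wingtop",(590,240),(431,276)),
 ("holdertop",(654,426),(449,460)),("tapebig",(344,398),(204,388)),("levFR",(567,425),(376,448)),("levBR",(735,360),(518,398)),("baseFR",(546,510),(350,518)),("baseBR",(745,403),(574,445)),("tapeS",(762,437),(572,480))]:
    P,e=tri([a(*p),b(*q)]);print(n,P.round(4),round(e,2))
```

```text
pegtop [0.4388 0.3598 0.1665] 0.17
pegfoot [0.443  0.3772 0.1141] 0.37
posttop [0.5433 0.285  0.1299] 0.6
vialL [0.4364 0.1309 0.0551] 0.02
vialR [0.4552 0.0529 0.0584] 0.14
bubble [0.4533 0.0801 0.0597] 0.67
collarT [0.4988 0.107  0.0684] 1.48
wingtop [0.507  0.1181 0.1053] 0.14
holdertop [0.4768 0.016  0.0451] 0.31
tapebig [0.3736 0.1728 0.0177] 0.21
levFR [0.4456 0.0504 0.038 ] 0.6
levBR [ 0.5064 -0.0077  0.0906] 2.03
baseFR [ 0.428   0.0443 -0.0052] 0.22
baseBR [ 0.5923  0.0723 -0.009 ] 0.9
tapeS [ 0.5671  0.0295 -0.0008] 0.55
```

```bash
python3 -m pendant '[{"slide":[0,-17,40],"twist":0},{"slide":[0,-17,40],"twist":0},{"slide":[0,-17,40],"twist":0},{"slide":[0,-17,40],"twist":0},{"slide":[0,-17,30],"twist":0},{"slide":[0,0,0],"twist":0}]' 0.45
python3 - <<'E'
from h import *
shot("wrist","w1");print(T_tool(bot.read_state()).round(3))
E
```

```text
clock: 1.0
position: [0.4063, 0.4025, 0.4029]
tcp_rot: [0.344, 1.544, -0.347]
wrist_force: [-0.2, -0.5, 0.2]
grip_width: 0.0467
[[-0.002  0.424  0.906  0.405]
 [-0.001  0.906 -0.424  0.404]
 [-1.    -0.002 -0.002  0.403]
 [ 0.     0.     0.     1.   ]]
```

View pics/w1.png

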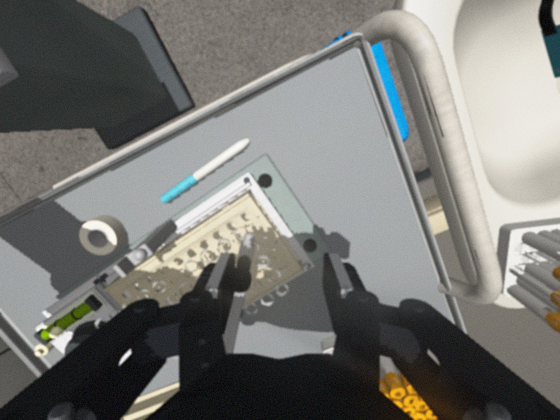

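Run:
```python
from h import *
crop("w1",0,130,350,240,2.28,"w1z")
for P in ([.44,.365,.148],[.441,.366,.167],[.5433,.285,.128]): print(proj("w1",P))
```

```text
[[256.73535618 269.49362401]]
[[256.64953123 281.77580874]]
[[234.06294582 367.78012502]]
```

View pics/w1z.png

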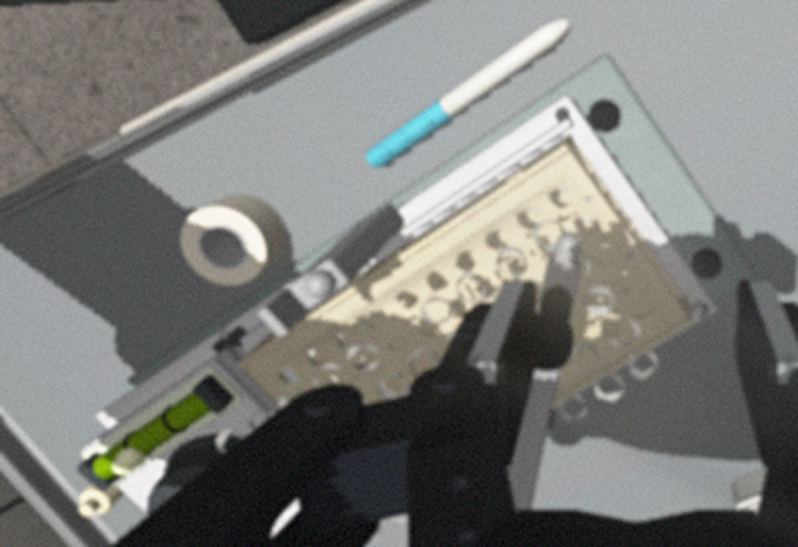

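Run:
```python
from h import *
a=lambda x,y:("sc1",(130+(x-.5)/3.4,140+(y-.5)/3.4))
b=lambda x,y:("si1",(180+(x-.5)/3.5,140+(y-.5)/3.5))
c=lambda x,y:("w1",((x-.5)/2.28,130+(y-.5)/2.28))
def go(n,*o):
    P,e=tri(o);print(n,P.round(4),round(e,2));return P
go("pegtop",a(293,52),b(218,68),c(550,340))
go("pegfoot",a(293,116),b(220,124),c(553,292))
vl=go("vialL",a(474,342),b(316,354),c(210,395))
vr=go("vialR",a(580,386),b(390,412),c(100,468))
go("holdertop",a(654,426),b(449,460),c(95,500))
A=onz("w1",c(607,56)[1],.010);B=onz("w1",c(395,202)[1],.01);print("base corner FL",A,B)
d=vl-vr;print("yaw vial",np.degrees(np.arctan2(-d[0],d[1])),np.linalg.norm(d)); d=A-B;print("yaw base",np.degrees(np.arctan2(-d[0],d[1])))
A=onz("w1",c(568,96)[1],.036);B=onz("w1",c(400,212)[1],.036);d=A-B;print("shelf",A,np.degrees(np.arctan2(-d[0],d[1])))
```

```text
pegtop [0.4347 0.3552 0.1656] 1.14
pegfoot [0.434  0.351  0.1248] 1.04
vialL [0.4355 0.1275 0.0575] 0.49
vialR [0.4493 0.0458 0.063 ] 1.37
holdertop [0.4717 0.0104 0.0491] 1.2
base corner FL [0.36717731 0.40256893 0.01      ] [0.38993491 0.25565073 0.01      ]
yaw vial 9.572233155564346 0.08308429111160383
yaw base 8.805125967729358
shelf [0.37460233 0.37817168 0.036     ] 9.025788405805871
```

```bash
python3 -m pendant '[{"slide":[10,-17,24],"twist":0},{"slide":[20,-17,24],"twist":0},{"slide":[10,0,0],"twist":0},{"slide":[0,0,0],"twist":0}]'
python3 - <<'E'
from h import *
shot("wrist","w2");print(T_tool(bot.read_state()).round(4))
for P in ([.4345,.353,.1656],[.434,.351,.125],[.543,.285,.13]): print(proj("w2",P))
crop("w2",130,180,300,220,2.6,"w2z")
E
```

```text
clock: 1.55
position: [0.4313, 0.3572, 0.3622]
tcp_rot: [0.339, 1.549, -0.335]
wrist_force: [-0.1, 0.4, 0.1]
grip_width: 0.0469
[[-0.0029  0.4166  0.9091  0.4314]
 [ 0.0039  0.9091 -0.4165  0.3571]
 [-1.      0.0023 -0.0043  0.3626]
 [ 0.      0.      0.      1.    ]]
[[274.35605042 257.09363995]]
[[272.36089974 233.55796085]]
[[256.46957334 370.75471435]]
```

View pics/w2z.png

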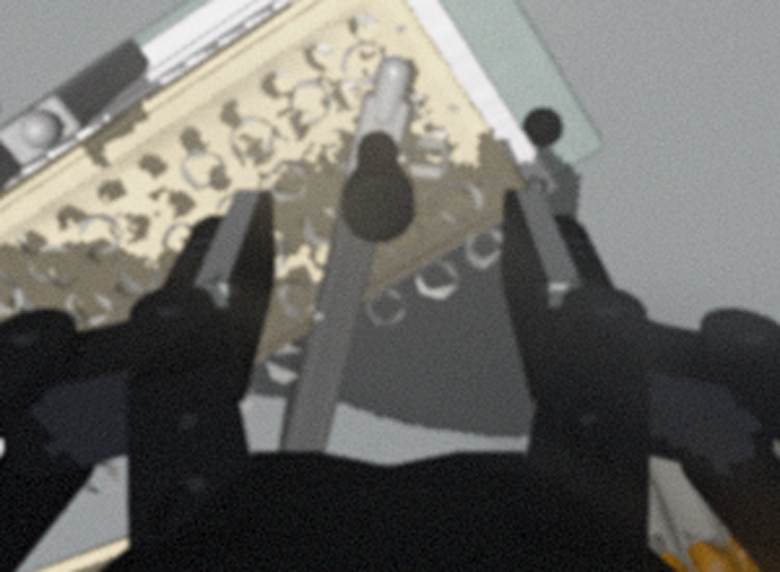

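```bash
python3 -m pendant '[{"slide":[25,0,3],"twist":0},{"slide":[22,0,1],"twist":0},{"slide":[4,0,0],"twist":0},{"slide":[0,-8,0],"twist":0},{"slide":[0,-8,0],"twist":0},{"slide":[0,0,0],"twist":0}]'
python3 - <<'E'
from h import *
shot("wrist","w3");print(T_tool(bot.read_state()).round(4))
crop("w3",130,180,300,220,2.6,"w3z")
E
```

```text
clock: 2.35
position: [0.4257, 0.3462, 0.3152]
tcp_rot: [0.34, 1.546, -0.322]
wrist_force: [0.3, -0.9, -0.1]
grip_width: 0.0466
[[ 0.002   0.4094  0.9124  0.4259]
 [ 0.0116  0.9123 -0.4094  0.3465]
 [-0.9999  0.0114 -0.003   0.3153]
 [ 0.      0.      0.      1.    ]]
```

View pics/w3z.png

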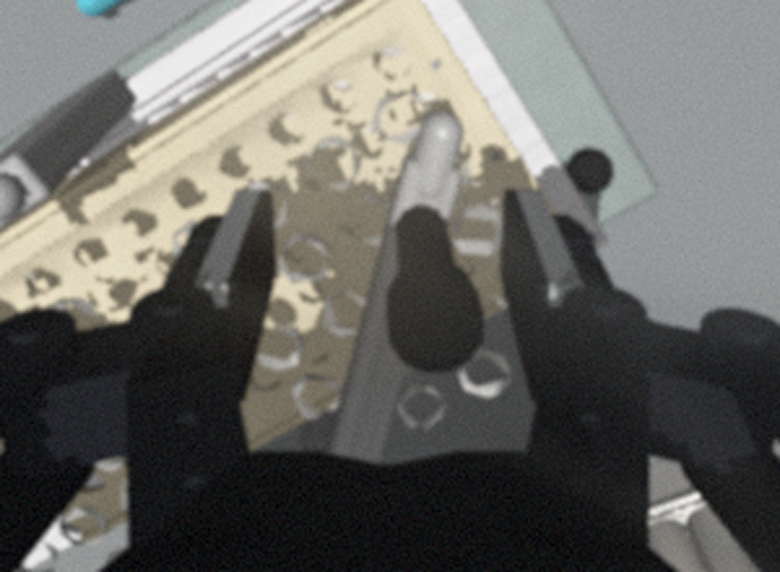

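```bash
python3 -m pendant '[{"slide":[4,-12,0],"twist":-5},{"slide":[0,-14,1],"twist":-6},{"slide":[0,-14,1],"twist":-6},{"slide":[0,-14,1],"twist":-6},{"slide":[0,-10,1],"twist":-5},{"slide":[0,0,0],"twist":0}]'
python3 - <<'E'
from h import *
shot("wrist","w4");print(T_tool(bot.read_state()).round(4))
crop("w4",130,180,300,220,2.6,"w4z")
E
```

```text
clock: 3.15
position: [0.4157, 0.2843, 0.3132]
tcp_rot: [-0.051, 1.562, 0.078]
wrist_force: [-0.8, 0.8, 0.6]
grip_width: 0.047
[[ 0.0071 -0.0815  0.9967  0.4156]
 [ 0.0176  0.9965  0.0813  0.2848]
 [-0.9998  0.017   0.0085  0.3132]
 [ 0.      0.      0.      1.    ]]
```

View pics/w4z.png

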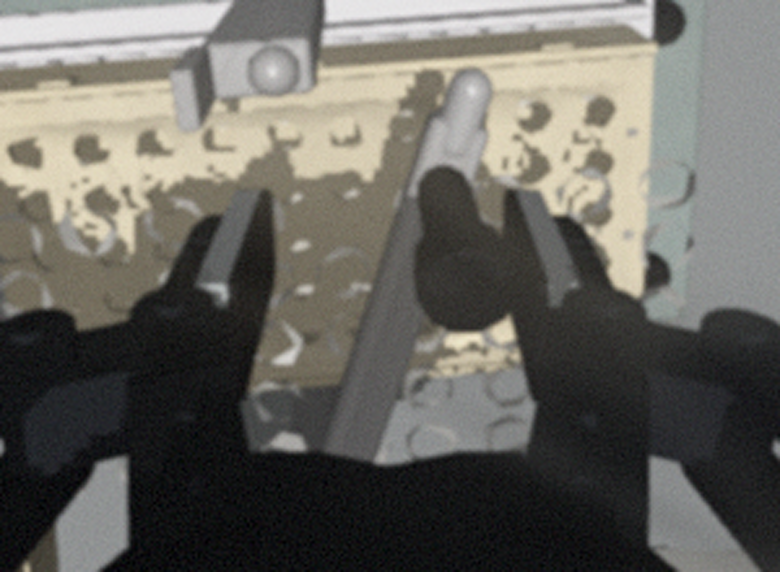

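```bash
python3 -m pendant '[{"slide":[0,-10,0],"twist":-3},{"slide":[0,-10,0],"twist":-2},{"slide":[0,-9,0],"twist":0},{"slide":[0,-4,0],"twist":0},{"slide":[0,0,0],"twist":0}]'
python3 - <<'E'
from h import *
shot("wrist","w5");print(T_tool(bot.read_state()).round(4))
crop("w5",130,180,300,220,2.6,"w5z")
E
```

```text
clock: 3.82
position: [0.4199, 0.2543, 0.3135]
tcp_rot: [-0.114, 1.557, 0.145]
wrist_force: [0.4, -0.5, 0.2]
grip_width: 0.0471
[[ 0.0085 -0.1648  0.9863  0.4199]
 [ 0.021   0.9861  0.1646  0.2544]
 [-0.9997  0.0193  0.0119  0.3135]
 [ 0.      0.      0.      1.    ]]
```

View pics/w5z.png

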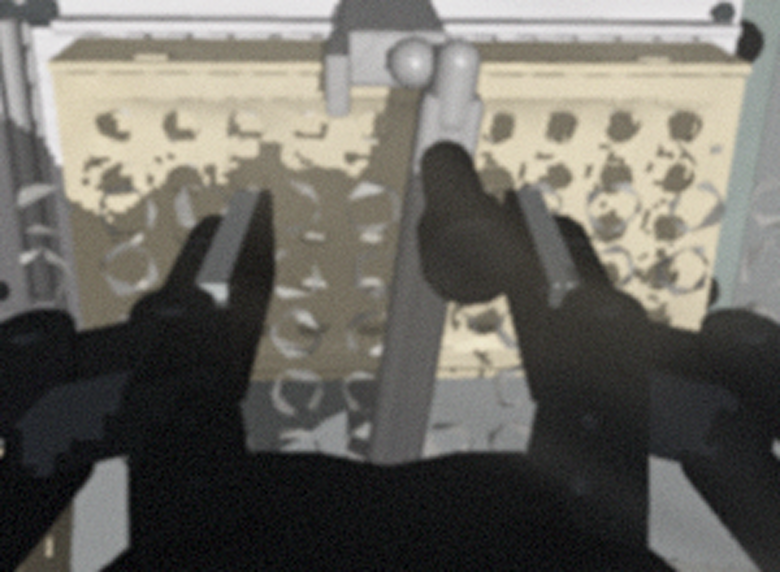

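```bash
python3 -m pendant '[{"slide":[0,-7,0],"twist":0},{"slide":[0,-6,0],"twist":0},{"slide":[0,-5,0],"twist":0},{"slide":[0,0,0],"twist":0}]'
python3 - <<'E'
from h import *
shot("wrist","w6");print(T_tool(bot.read_state()).round(4))
crop("w6",130,180,300,220,2.6,"w6z")
E
```

```text
clock: 4.38
position: [0.4221, 0.2386, 0.3138]
tcp_rot: [-0.112, 1.556, 0.152]
wrist_force: [-1.3, 4.2, -0.6]
grip_width: 0.047
[[ 0.0087 -0.1672  0.9859  0.4221]
 [ 0.0262  0.9856  0.167   0.2386]
 [-0.9996  0.0244  0.013   0.3137]
 [ 0.      0.      0.      1.    ]]
```

View pics/w6z.png

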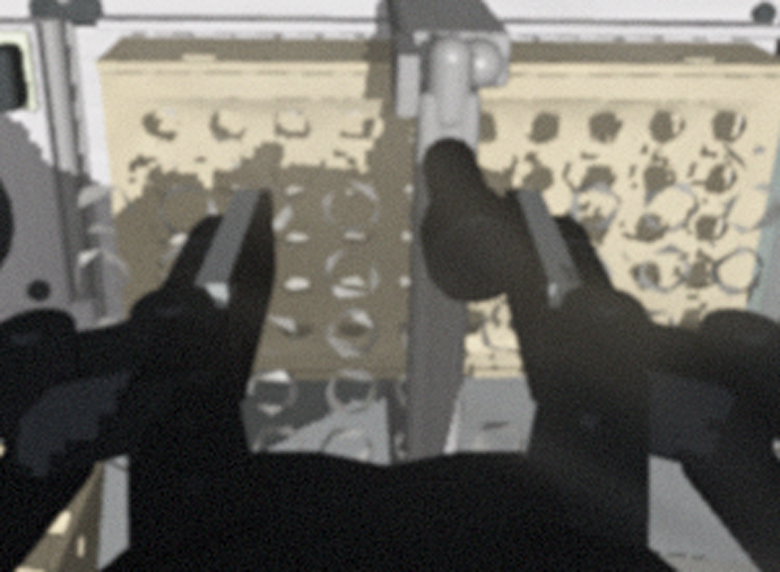

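```bash
python3 -m pendant '[{"slide":[0,-4,0],"twist":0},{"slide":[0,-3,0],"twist":0}]';python3 -m pendant '[{"slide":[0,-3,0],"twist":0},{"slide":[0,0,0],"twist":0}]'
python3 - <<'E'
from h import *
shot("wrist","w7");print(T_tool(bot.read_state()).round(4))
crop("w7",130,180,300,220,2.6,"w7z")
E
```

```text
clock: 4.68
position: [0.4223, 0.2361, 0.3143]
tcp_rot: [-0.108, 1.554, 0.162]
wrist_force: [-3.7, 11.8, -3.5]
grip_width: 0.0468
clock: 4.92
position: [0.422, 0.2363, 0.3142]
tcp_rot: [-0.106, 1.553, 0.169]
wrist_force: [-0.4, 4.0, -1.2]
grip_width: 0.0471
[[ 0.0096 -0.1749  0.9845  0.4221]
 [ 0.0412  0.9838  0.1744  0.2362]
 [-0.9991  0.0389  0.0166  0.3142]
 [ 0.      0.      0.      1.    ]]
```

View pics/w7z.png

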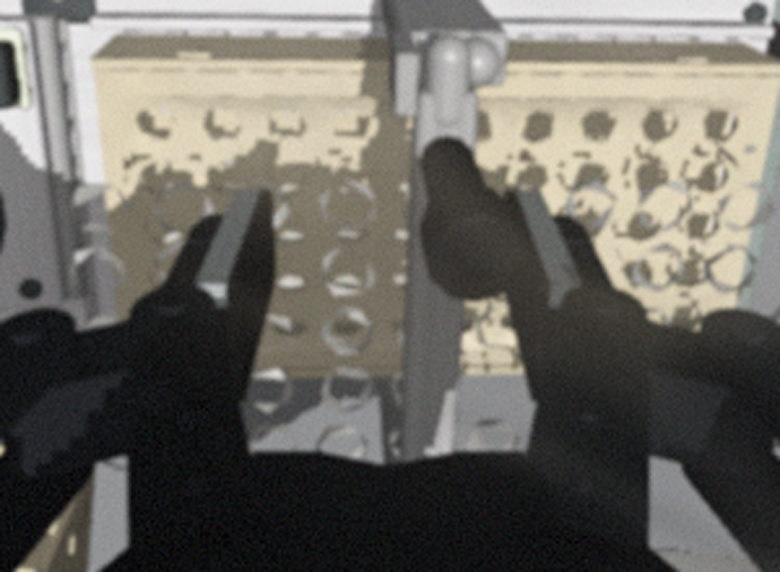

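```bash
python3 -m pendant '[{"slide":[0,10,0],"twist":0},{"slide":[-30,0,0],"twist":0},{"slide":[-45,0,0],"twist":0},{"slide":[-30,0,0],"twist":0},{"slide":[0,0,0],"twist":0}]'
python3 - <<'E'
from h import *
shot("wrist","w8");s=bot.read_state();print(T_tool(s).round(4),s["joint_positions"].round(3))
shot("scene","sc8");crop("sc8",130,140,230,170,3.4,"sc8z")
E
```

```text
clock: 5.6
position: [0.4201, 0.2409, 0.4219]
tcp_rot: [-0.107, 1.555, 0.163]
wrist_force: [0.4, 0.2, -0.5]
grip_width: 0.047
[[ 0.0068 -0.1721  0.9851  0.4198]
 [ 0.0355  0.9845  0.1717  0.2407]
 [-0.9993  0.0338  0.0128  0.4207]
 [ 0.      0.      0.      1.    ]] [-0.234  0.281 -0.43   1.84   0.108  1.02   1.041]
```

View pics/w8.png

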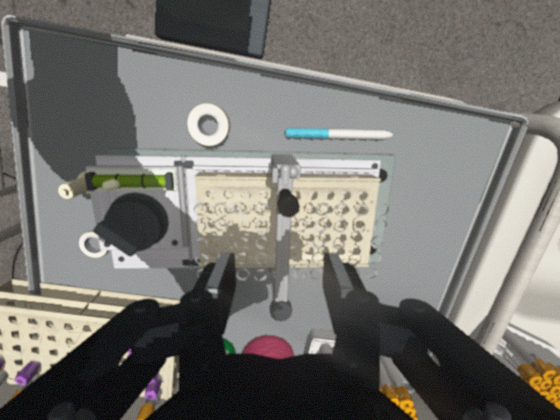

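View pics/sc8z.png

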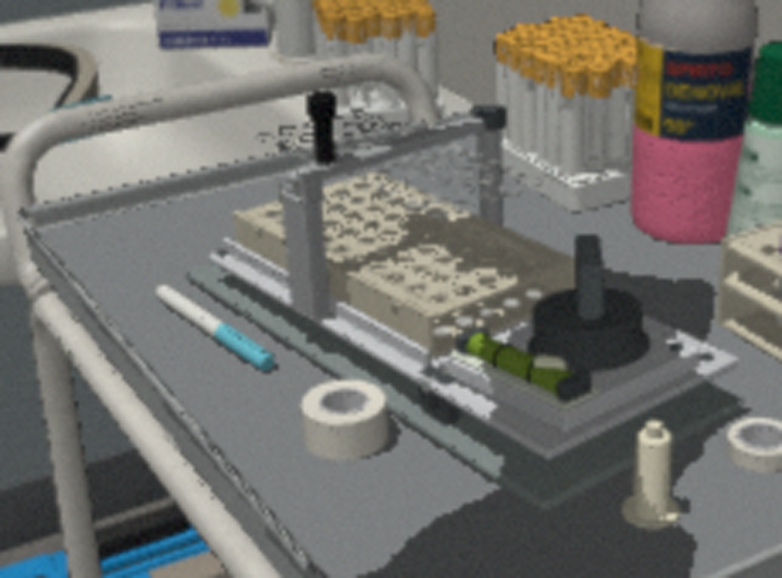

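Run:
```python
from h import *
crop("w8",60,120,160,160,4.5,"w8k");crop("w8",240,140,100,190,3.1,"w8b")
```

```text
(no output)
```

View pics/w8k.png

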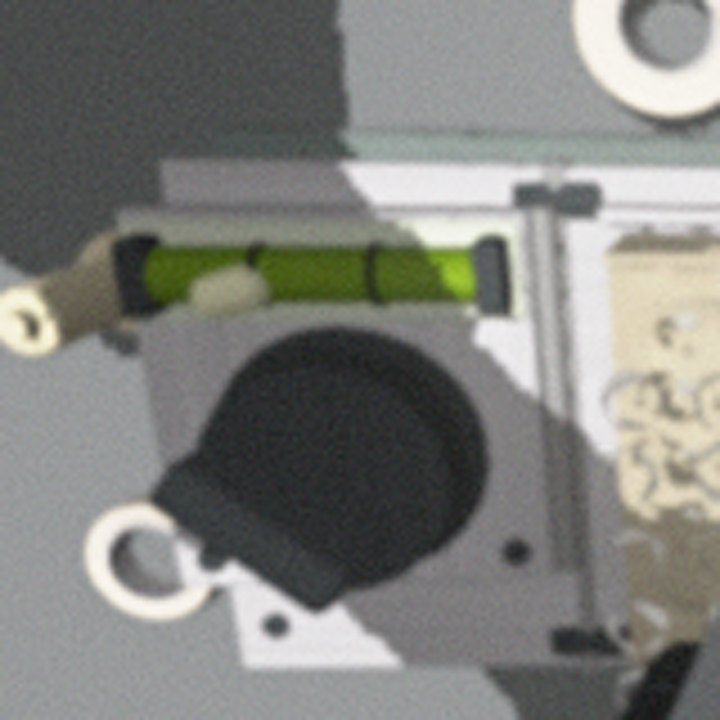

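View pics/w8b.png

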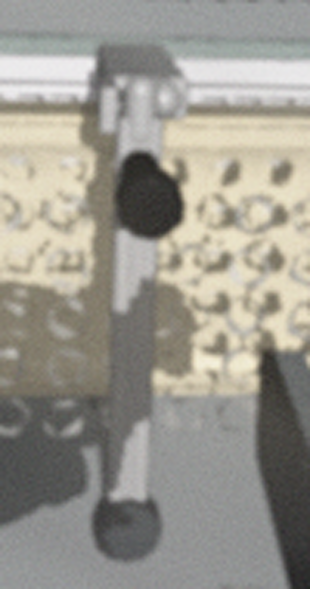

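Run:
```python
from h import *
k=lambda x,y:(60+(x-.5)/4.5,120+(y-.5)/4.5)
b=lambda x,y:(240+(x-.5)/3.1,140+(y-.5)/3.1)
N=onz("w8",b(139,95),.134);H=onz("w8",b(127,525),.134);d=N-H
print("bar",N,H,np.degrees(np.arctan2(-d[1],-d[0])),np.linalg.norm(d),"peg",onz("w8",b(148,200),.166))
z=.114
c=[onz("w8",k(*p),z) for p in((185,465),(150,497),(320,610),(350,580))]
C=sum(c)/4;print("wing",C,np.degrees(np.arctan2(*( (c[0]+c[1]-c[2]-c[3])[[1,0]]))),np.linalg.norm((c[0]+c[1]-c[2]-c[3])/2))
a=lambda x,y:("sc8",(130+(x-.5)/3.4,140+(y-.5)/3.4))
P,e=tri([a(588,240),("w8",k(251,538))]);print("wingtop tri",P,e)
for z in(.072,.074,.076):
  print("collar",onz("w8",k(343,455),z))
vL=onz("w8",k(508,275),.058);vR=onz("w8",k(120,275),.060);d=vL-vR;print("vial",vL,vR,np.degrees(np.arctan2(-d[0],d[1])),np.linalg.norm(d))
A=onz("w8",(385,152),.01);B=onz("w8",(190,152),.01);
r1=onz("w8",k(610,250),.04);
```

```text
bar [0.38889986 0.25128739 0.134     ] [0.5328914  0.27331214 0.134     ] 8.696480009283102 0.14566623678109333 peg [0.40994021 0.2557339  0.166     ]
wing [0.4900781  0.09716946 0.114     ] -121.46610034707358 0.04293795083246576
wingtop tri [0.48904567 0.09791338 0.1166807 ] 0.8439074291429165
collar [0.48518239 0.09934083 0.072     ]
collar [0.48429536 0.10015747 0.074     ]
collar [0.48340833 0.10097411 0.076     ]
vial [0.43542852 0.13335567 0.058     ] [0.45070153 0.03880543 0.06      ] 9.175914484209187 0.09579672669062074
```

```bash
python3 -m pendant '[{"slide":[0,-40,11],"twist":0},{"slide":[0,-40,11],"twist":0},{"slide":[0,-40,11],"twist":0},{"slide":[0,-38,10],"twist":0},{"slide":[0,0,0],"twist":10},{"slide":[0,0,0],"twist":10},{"slide":[0,0,0],"twist":10},{"slide":[0,0,0],"twist":10},{"slide":[0,0,0],"twist":10},{"slide":[0,0,0],"twist":10}]' 0.68
python3 -m pendant '[{"slide":[0,0,0],"twist":10},{"slide":[0,0,0],"twist":10},{"slide":[0,0,0],"twist":10},{"slide":[0,0,0],"twist":10},{"slide":[0,0,0],"twist":10},{"slide":[0,0,0],"twist":10},{"slide":[0,0,0],"twist":10},{"slide":[0,0,0],"twist":0}]'
python3 - <<'E'
from h import *
shot("wrist","w9");s=bot.read_state();T=T_tool(s);print(T.round(4),s["joint_positions"].round(3),"yangle",np.degrees(np.arctan2(T[1,1],T[0,1])))
w=np.array([.4895,.0975,.100]);print("grip in tool",(T[:3,:3].T@(w-T[:3,3])).round(4))
E
```

```text
clock: 6.95
position: [0.4894, 0.0851, 0.3997]
tcp_rot: [0.724, 1.482, -0.701]
wrist_force: [-0.3, -0.1, -0.3]
grip_width: 0.0273
clock: 7.95
position: [0.4868, 0.0844, 0.3876]
tcp_rot: [1.619, 0.897, -1.674]
wrist_force: [-0.4, 0.2, -0.1]
grip_width: 0.0271
[[-0.0422  0.8246 -0.5642  0.4868]
 [ 0.0155 -0.5641 -0.8256  0.0844]
 [-0.999  -0.0436  0.011   0.3876]
 [ 0.      0.      0.      1.    ]] [-0.333  0.333  0.165  1.849 -0.091  1.004 -0.725] yangle -34.37435005670312
grip in tool [ 0.2874  0.0074 -0.0155]
```

View pics/w9.png

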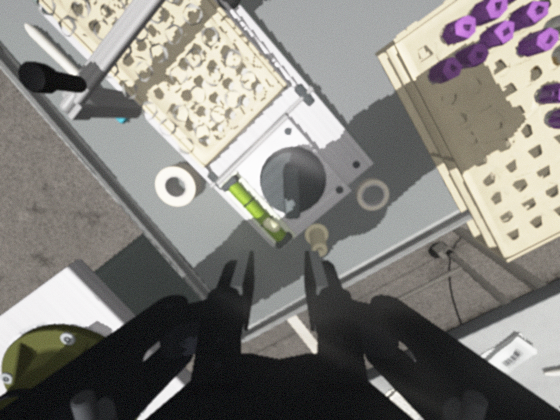

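Run:
```python
from h import *
crop("w9",220,130,160,130,5,"w9z")
print(proj("w9",[.4895,.0975,.1165]))
```

```text
[[287.52525629 193.905024  ]]
```

View pics/w9z.png

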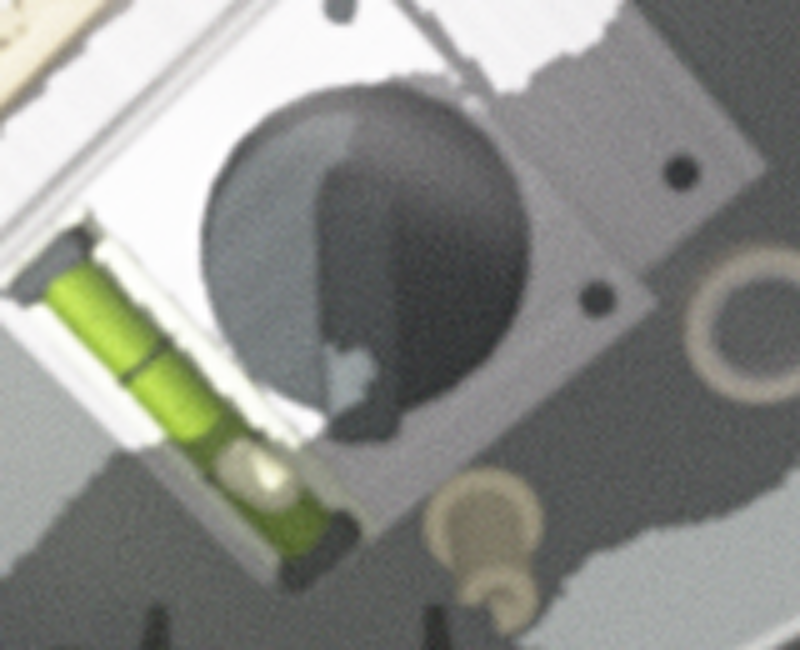

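Run:
```python
from h import *
k=lambda x,y:("w8",(60+(x-.5)/4.5,120+(y-.5)/4.5))
a=lambda x,y:("sc8",(130+(x-.5)/3.4,140+(y-.5)/3.4))
w=lambda x,y:("w9",(220+(x-.5)/5,130+(y-.5)/5))
T=T_tool(bot.read_state())
for o in ([k(251,538),w(362,300)],[a(588,240),k(251,538),w(362,300)],[w(362,300),a(588,240)]):
    P,e=tri(o);print(P.round(4),e.round(2));print("tool",(T[:3,:3].T@(P-T[:3,3])).round(4))
for z in(.076,.078,.080): print("collar",onz(*w(366,245),z))
```

```text
[0.4933 0.0954 0.1085] 1.23
tool [ 0.2787  0.0113 -0.0158]
[0.4927 0.0971 0.1132] 2.24
tool [ 0.2741  0.0097 -0.0169]
[0.4944 0.0984 0.1164] 1.32
tool [ 0.2708  0.0102 -0.0188]
collar [0.49590889 0.09840518 0.076     ]
collar [0.496139   0.09876154 0.078     ]
collar [0.49636911 0.09911791 0.08      ]
```

```bash
python3 -m pendant '[{"slide":[20,5,-9],"twist":0},{"slide":[25,5,-9],"twist":0},{"slide":[25,1,0],"twist":0},{"slide":[0,0,0],"twist":0}]'
python3 - <<'E'
from h import *
shot("wrist","w10");s=bot.read_state();T=T_tool(s);print(T.round(4),"yangle",np.degrees(np.arctan2(T[1,1],T[0,1])))
crop("w10",180,150,200,170,4,"w10z")
for P in ([.4945,.0975,.114],[.4945,.0975,.0975]):print((T[:3,:3].T@(np.array(P)-T[:3,3])).round(4),proj("w10",P))
E
```

```text
clock: 8.5
position: [0.5032, 0.0943, 0.3137]
tcp_rot: [1.604, 0.91, -1.664]
wrist_force: [-0.4, 0.5, -0.2]
grip_width: 0.0274
[[-0.0423  0.8333 -0.5512  0.5036]
 [ 0.0148 -0.5511 -0.8343  0.0944]
 [-0.999  -0.0435  0.011   0.3147]
 [ 0.      0.      0.      1.    ]] yangle -33.47595122178182
[ 2.01e-01 -6.00e-04  2.00e-04] [[280.03176071 244.78225832]]
[2.174e-01 1.000e-04 1.000e-04] [[281.02202465 234.55188012]]
```

View pics/w10z.png

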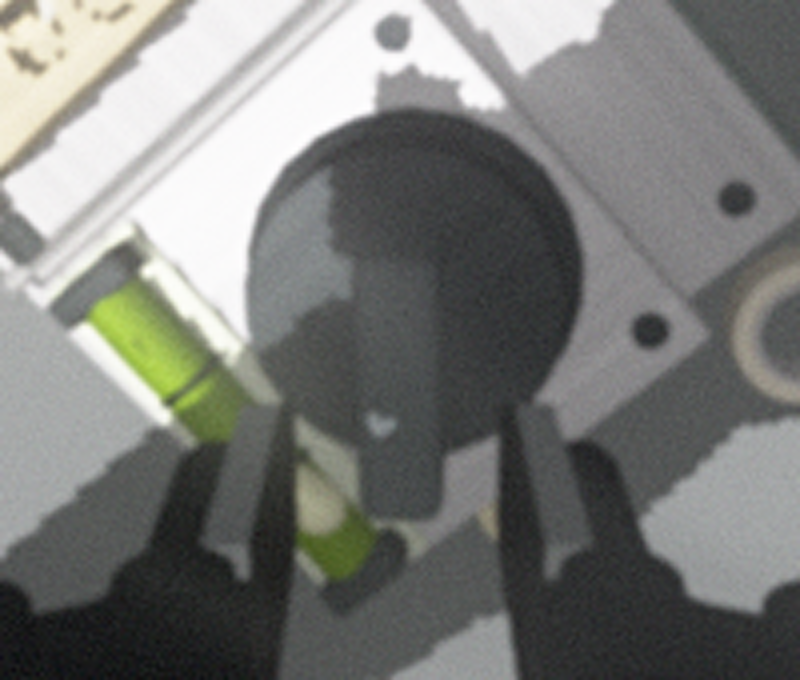

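```bash
python3 -m pendant '[{"slide":[20,0,0],"twist":0},{"slide":[20,0,0],"twist":0},{"slide":[12,0,0],"twist":0},{"slide":[0,0,0],"twist":0}]'
python3 - <<'E'
from h import *
shot("wrist","w11");s=bot.read_state();T=T_tool(s);print(T.round(4),"yangle",np.degrees(np.arctan2(T[1,1],T[0,1])))
crop("w11",180,180,200,170,4,"w11z");shot("scene","sc11");crop("sc11",220,160,140,110,5,"sc11z")
E
```

```text
clock: 9.05
position: [0.5031, 0.0951, 0.2655]
tcp_rot: [1.608, 0.911, -1.652]
wrist_force: [-0.3, 1.0, -0.1]
grip_width: 0.0273
[[-0.0349  0.8363 -0.5471  0.5034]
 [ 0.0166 -0.5469 -0.837   0.0951]
 [-0.9993 -0.0383  0.0052  0.266 ]
 [ 0.      0.      0.      1.    ]] yangle -33.18211189403477
```

View pics/w11z.png

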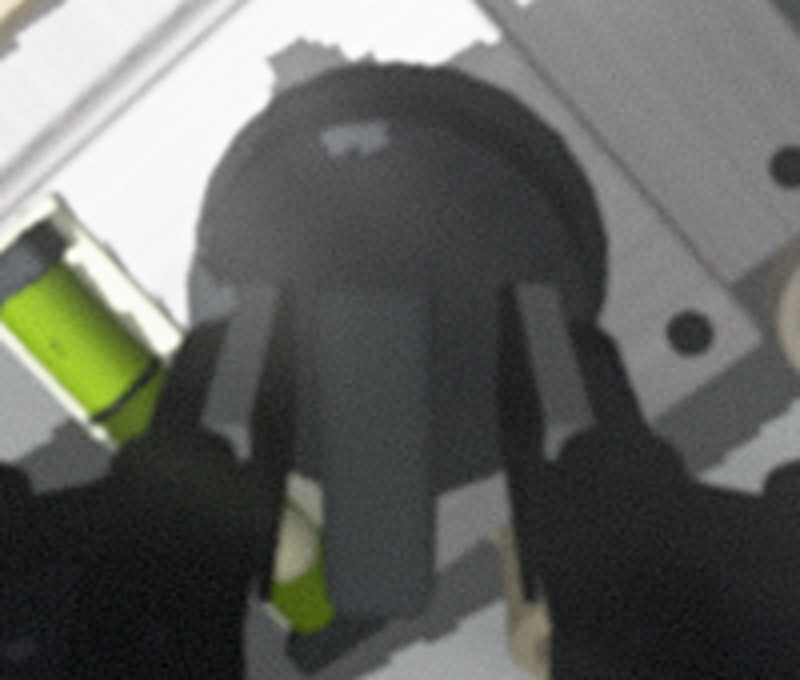

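View pics/sc11z.png

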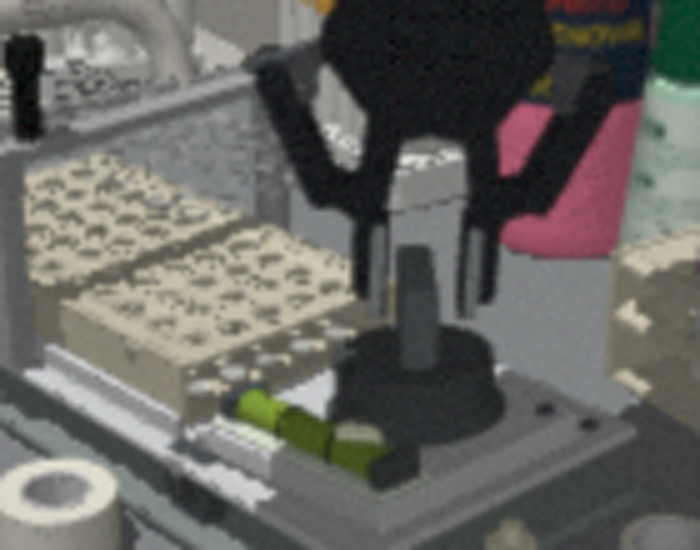

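```bash
python3 -m pendant '[{"slide":[6,-2,0],"twist":0},{"slide":[5,0,0],"twist":0},{"slide":[0,0,0],"twist":0}]'
python3 -m pendant '[{"slide":[3,0,0],"twist":0},{"slide":[0,0,0],"twist":0}]'
python3 - <<'E'
from h import *
shot("wrist","w12");crop("w12",180,180,200,170,4,"w12z");T=T_tool(bot.read_state());print(T.round(4))
E
```

```text
clock: 9.52
position: [0.5016, 0.0965, 0.2559]
tcp_rot: [1.611, 0.91, -1.648]
wrist_force: [-0.5, 1.1, 0.1]
grip_width: 0.0276
clock: 9.78
position: [0.5016, 0.0966, 0.2528]
tcp_rot: [1.611, 0.91, -1.648]
wrist_force: [0.3, 0.0, -1.1]
grip_width: 0.0272
[[-0.0319  0.8365 -0.547   0.5017]
 [ 0.0173 -0.5468 -0.8371  0.0966]
 [-0.9993 -0.0362  0.003   0.2529]
 [ 0.      0.      0.      1.    ]]
```

View pics/w12z.png

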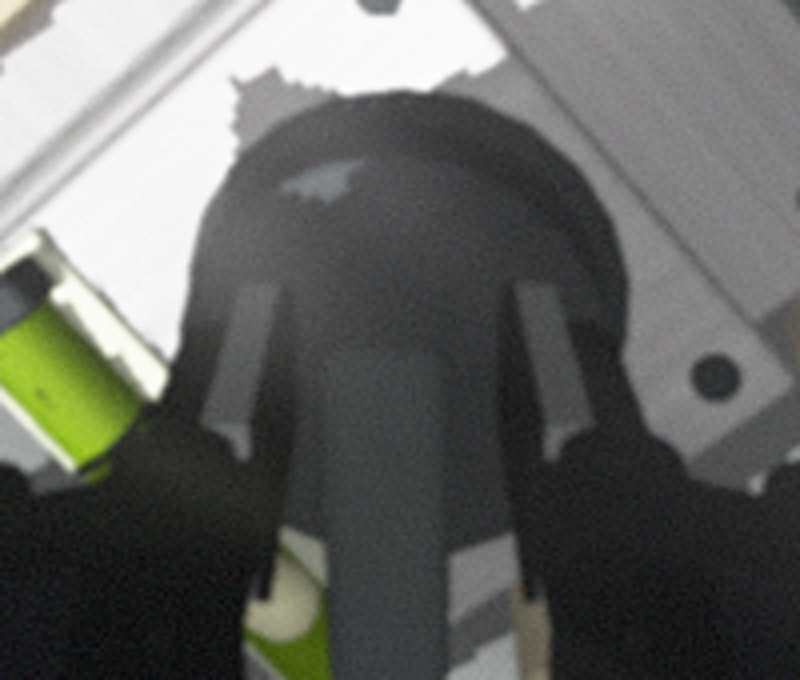

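```bash
python3 -m pendant '[{"slide":[2,-1.5,2],"twist":0},{"slide":[0,0,0],"twist":0}]'
python3 -m pendant '[{"slide":[2,0,0],"twist":0},{"slide":[0,0,0],"twist":0}]'
python3 -m pendant '[{"slide":[2,0,0],"twist":0},{"slide":[0,0,0],"twist":0}]'
```

```text
clock: 10.07
position: [0.4995, 0.0958, 0.2512]
tcp_rot: [1.613, 0.91, -1.647]
wrist_force: [0.6, -0.1, 2.8]
grip_width: 0.0272
clock: 10.32
position: [0.4995, 0.0951, 0.2496]
tcp_rot: [1.613, 0.908, -1.647]
wrist_force: [-1.1, 0.3, 4.0]
grip_width: 0.0273
clock: 10.58
position: [0.4996, 0.0944, 0.2478]
tcp_rot: [1.614, 0.906, -1.647]
wrist_force: [-0.5, 0.3, 4.2]
grip_width: 0.0276
```

```bash
python3 -m pendant '[{"slide":[2,0,0],"twist":0},{"slide":[0,0,0],"twist":0}]'
python3 -m pendant '[{"slide":[2,0,0],"twist":0}]'
python3 - <<'E'
from h import *
shot("wrist","w13");crop("w13",180,180,200,170,4,"w13z");T=T_tool(bot.read_state());print(T.round(4));shot("scene","sc13");crop("sc13",220,160,140,110,5,"sc13z")
print(bot.read_state()["wrist_force"])
E
```

```text
clock: 10.82
position: [0.4996, 0.0941, 0.2472]
tcp_rot: [1.615, 0.906, -1.646]
wrist_force: [-2.9, -0.0, 9.3]
grip_width: 0.0269
clock: 10.95
position: [0.4997, 0.0939, 0.2464]
tcp_rot: [1.616, 0.905, -1.645]
wrist_force: [-5.3, -2.8, 25.7]
grip_width: 0.027
[[-2.690e-02  8.353e-01 -5.491e-01  4.997e-01]
 [ 1.680e-02 -5.488e-01 -8.358e-01  9.390e-02]
 [-9.995e-01 -3.170e-02  7.000e-04  2.465e-01]
 [ 0.000e+00  0.000e+00  0.000e+00  1.000e+00]]
[-4.05483369 -2.18108478 20.61861766]
```

View pics/w13z.png

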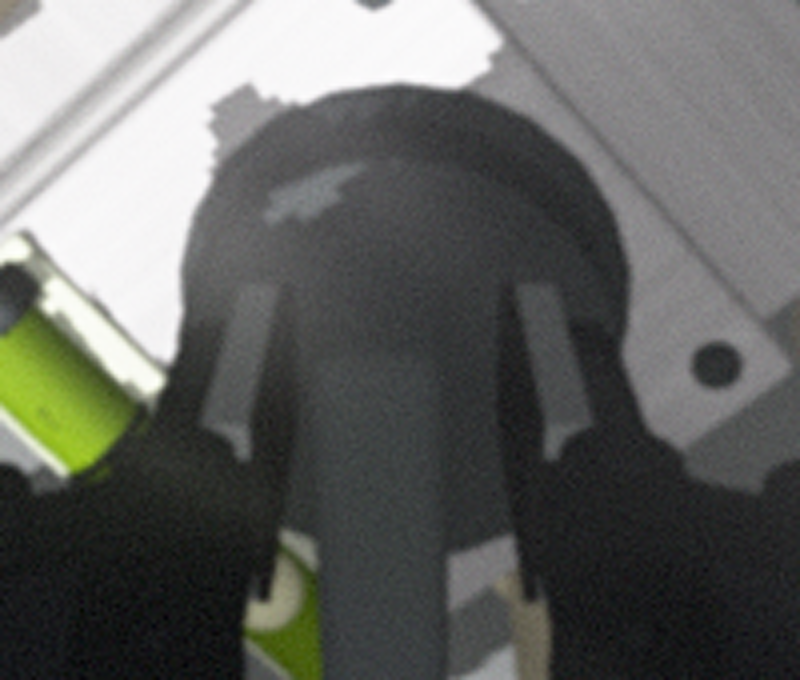

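View pics/sc13z.png

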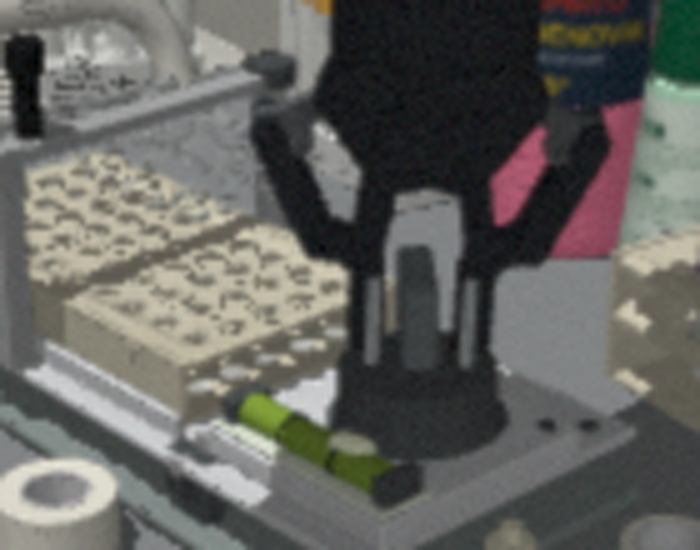

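```bash
python3 -m pendant '[{"slide":[0,-1.5,0],"twist":0},{"slide":[0,0,0],"twist":0}]' 0.76
python3 -m pendant '[{"slide":[0,0,0],"twist":0}]' 0.82
python3 -m pendant '[{"slide":[0,0,0],"twist":0},{"slide":[0,0,0],"twist":0}]' 0.9
```

```text
clock: 11.3
position: [0.4999, 0.0942, 0.2483]
tcp_rot: [1.621, 0.902, -1.641]
wrist_force: [-2.6, 1.8, 3.4]
grip_width: 0.0206
clock: 11.42
position: [0.4991, 0.095, 0.2484]
tcp_rot: [1.62, 0.905, -1.641]
wrist_force: [-3.8, 0.8, 7.0]
grip_width: 0.0157
clock: 11.68
position: [0.499, 0.0951, 0.2486]
tcp_rot: [1.618, 0.905, -1.64]
wrist_force: [-2.5, -0.6, 3.8]
grip_width: 0.0136
```

```bash
python3 -m pendant '[{"slide":[1.5,0,0],"twist":0},{"slide":[1.5,0,0],"twist":0}]' 0.8
python3 -m pendant '[{"slide":[1.5,0,0],"twist":-4},{"slide":[1.5,0,0],"twist":-6}]'
```

```text
clock: 11.92
position: [0.4988, 0.095, 0.2467]
tcp_rot: [1.619, 0.905, -1.64]
wrist_force: [-4.3, -2.3, 26.5]
grip_width: 0.017
clock: 12.18
position: [0.4986, 0.0947, 0.2467]
tcp_rot: [1.5, 1.02, -1.512]
wrist_force: [-6.0, -0.1, 23.3]
grip_width: 0.0173
```

```bash
python3 -m pendant '[{"slide":[0.7,0,0],"twist":-8},{"slide":[0.7,0,0],"twist":-8}]'
python3 -m pendant '[{"slide":[0.8,0,0],"twist":-8},{"slide":[0.8,0,0],"twist":0}]'
python3 - <<'E'
from h import *
s=bot.read_state();T=T_tool(s);print(T.round(4),"yangle",np.degrees(np.arctan2(T[1,1],T[0,1])),s["wrist_force"])
shot("wrist","w14");crop("w14",180,180,200,170,4,"w14z");shot("scene","sc14");crop("sc14",220,160,140,110,5,"sc14z")
E
```

```text
clock: 12.42
position: [0.4976, 0.095, 0.2468]
tcp_rot: [1.297, 1.183, -1.303]
wrist_force: [-4.4, -0.9, 11.1]
grip_width: 0.0171
clock: 12.68
position: [0.4971, 0.0949, 0.2465]
tcp_rot: [1.192, 1.254, -1.194]
wrist_force: [-4.1, -2.0, 15.4]
grip_width: 0.017
[[-0.0223  0.9993  0.0295  0.4971]
 [ 0.0199  0.03   -0.9994  0.0949]
 [-0.9996 -0.0217 -0.0205  0.2465]
 [ 0.      0.      0.      1.    ]] yangle 1.7177680233895973 [-4.05265689 -2.04550389 15.39073625]
```

View pics/w14z.png

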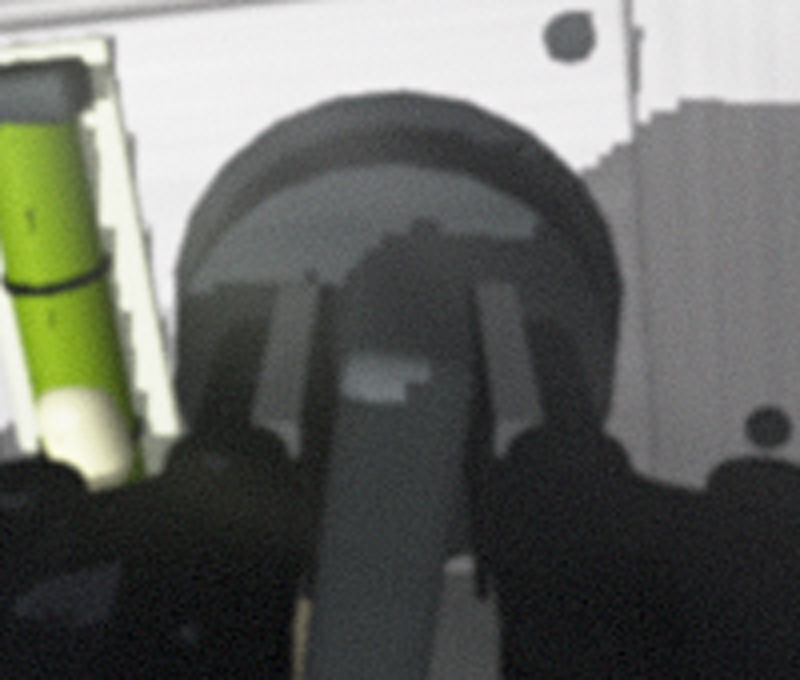

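View pics/sc14z.png

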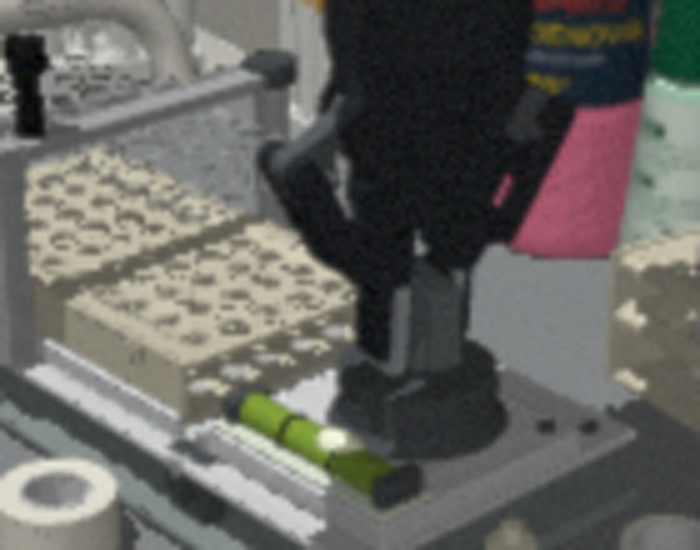

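```bash
python3 -m pendant '[{"slide":[0.8,0,0],"twist":-8},{"slide":[0.8,0,0],"twist":-8}]'
python3 -m pendant '[{"slide":[0.8,0,0],"twist":-6},{"slide":[0.7,0,0],"twist":0},{"slide":[0.7,0,0],"twist":0},{"slide":[0.7,0,0],"twist":0},{"slide":[0.7,0,0],"twist":0},{"slide":[0.7,0,0],"twist":0},{"slide":[0.7,0,0],"twist":0}]'
python3 - <<'E'
from h import *
s=bot.read_state();T=T_tool(s);print(T.round(4),"yangle",np.degrees(np.arctan2(T[1,1],T[0,1])),s["wrist_force"])
shot("wrist","w15");crop("w15",100,130,300,240,2.6,"w15z");shot("scene","sc15");crop("sc15",250,220,70,50,10,"sc15z")
E
```

```text
clock: 13.02
position: [0.4962, 0.0947, 0.2462]
tcp_rot: [0.981, 1.372, -0.979]
wrist_force: [-4.8, -2.8, 15.0]
grip_width: 0.017
clock: 13.9
position: [0.4954, 0.0944, 0.2461]
tcp_rot: [0.902, 1.409, -0.895]
wrist_force: [-2.4, -1.3, 13.2]
grip_width: 0.017
[[-0.0224  0.9132  0.4069  0.4954]
 [ 0.0198  0.4074 -0.9131  0.0944]
 [-0.9996 -0.0124 -0.0272  0.2461]
 [ 0.      0.      0.      1.    ]] yangle 24.040791556849232 [-2.40148582 -1.33545028 13.21593082]
```

View pics/w15z.png

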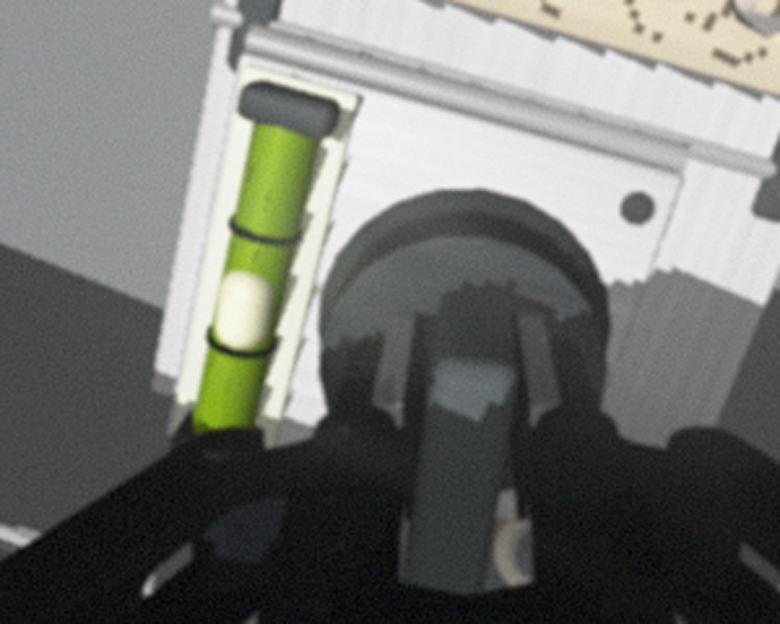

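View pics/sc15z.png

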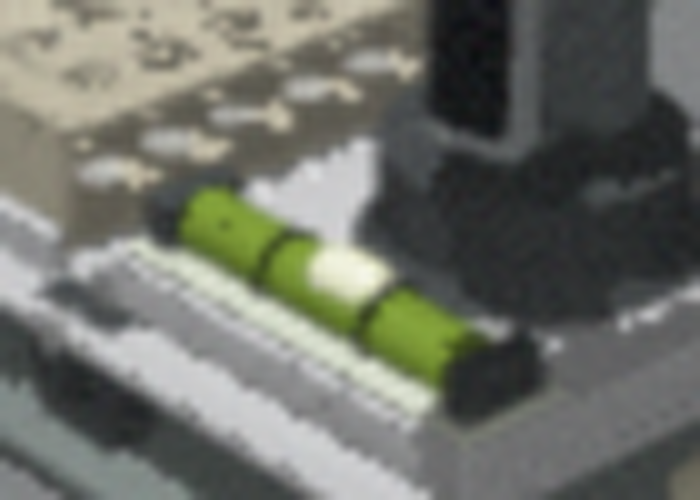

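```bash
python3 -m pendant '[{"slide":[0.8,0,0],"twist":-8},{"slide":[0.8,0,0],"twist":-8},{"slide":[0.7,0,0],"twist":0},{"slide":[0.7,0,0],"twist":0},{"slide":[0.7,0,0],"twist":0},{"slide":[0.7,0,0],"twist":0},{"slide":[0.7,0,0],"twist":0},{"slide":[0.7,0,0],"twist":0}]'
python3 - <<'E'
from h import *
s=bot.read_state();T=T_tool(s);print(T.round(4),"yangle",np.degrees(np.arctan2(T[1,1],T[0,1])),s["wrist_force"])
shot("wrist","w16");crop("w16",100,130,200,180,4,"w16z");shot("scene","sc16");crop("sc16",250,220,70,50,10,"sc16z")
E
```

```text
clock: 15.0
position: [0.4942, 0.0938, 0.2458]
tcp_rot: [0.685, 1.491, -0.674]
wrist_force: [-2.2, -1.5, 14.4]
grip_width: 0.017
[[-0.022   0.7622  0.647   0.4942]
 [ 0.0182  0.6473 -0.762   0.0938]
 [-0.9996 -0.005  -0.0282  0.2458]
 [ 0.      0.      0.      1.    ]] yangle 40.33950996201346 [-2.24164232 -1.47947551 14.42159495]
```

View pics/w16z.png

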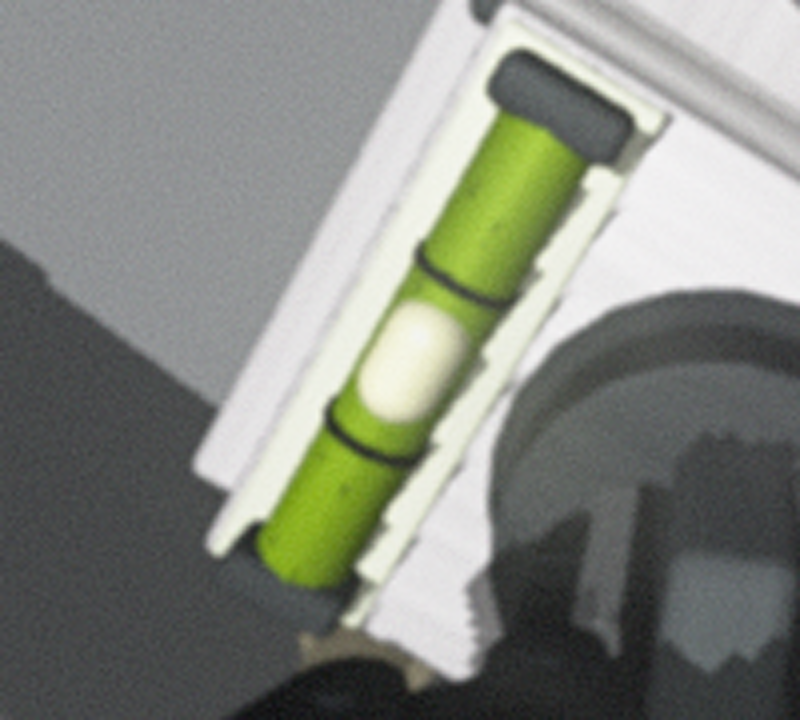

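View pics/sc16z.png

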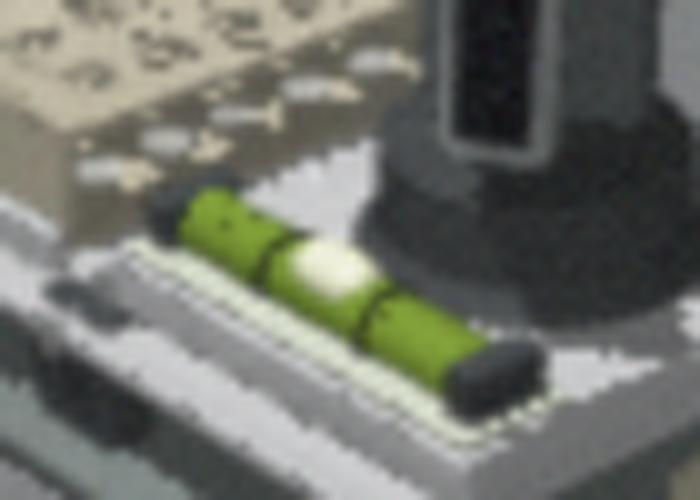

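```bash
python3 -m pendant '[{"slide":[0.7,0,0],"twist":0},{"slide":[0.7,0,0],"twist":0},{"slide":[0.7,0,0],"twist":0},{"slide":[0.7,0,0],"twist":0},{"slide":[0.7,0,0],"twist":0},{"slide":[0.7,0,0],"twist":0}]'
python3 - <<'E'
from h import *
shot("wrist","w17");crop("w17",100,130,200,180,4,"w17z");shot("scene","sc17");crop("sc17",130,140,230,170,3.4,"sc17z")
for i in range(6): bot.snapshot("side")
s=bot.read_state();print(s["wrist_force"],s["position"],s["clock"])
E
```

```text
clock: 15.85
position: [0.4939, 0.0939, 0.2458]
tcp_rot: [0.687, 1.488, -0.674]
wrist_force: [-2.3, -1.7, 14.6]
grip_width: 0.0168
[-1.37530503 -1.59515334 13.64659883] [0.49389044 0.09385394 0.24578285] 16.25
```

View pics/w17z.png

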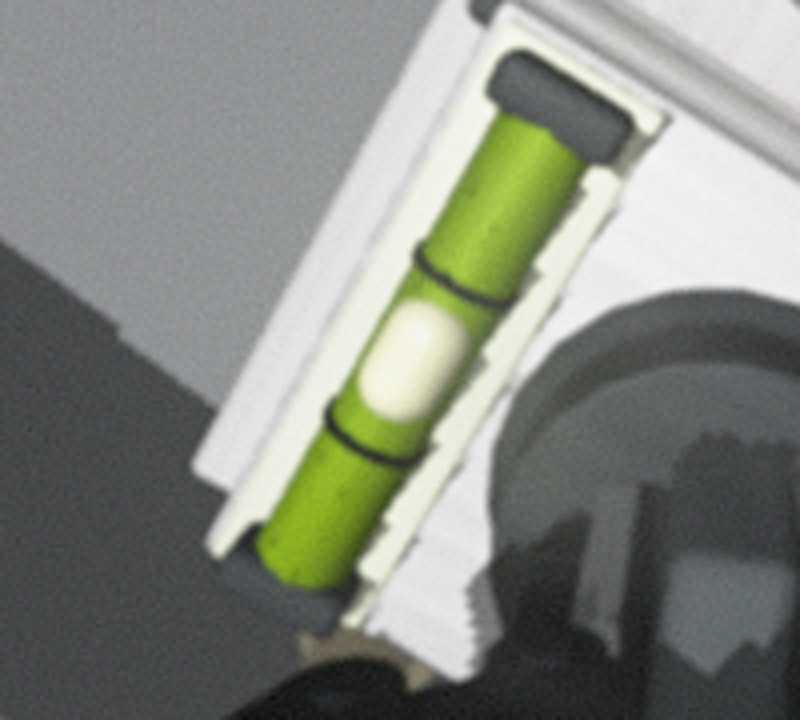

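View pics/sc17z.png

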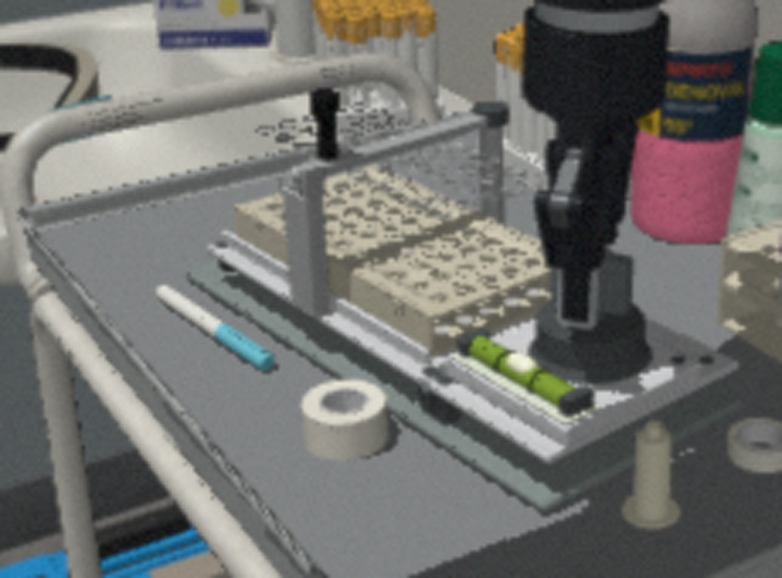

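View pics/w17.png

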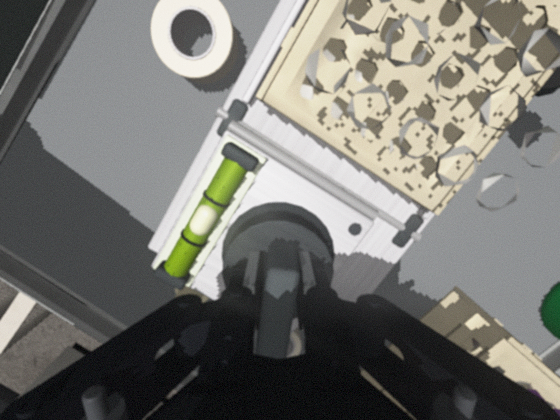

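Run:
```python
from h import *
w=lambda x,y:(100+(x-.5)/4,130+(y-.5)/4)
r1,r2,b=[onz("w17",w(*p),.057) for p in((462,289),(367,449),(414,359))]
u=(r1-r2);L=np.linalg.norm(u);print("ring gap",L,"offset left m",(b-(r1+r2)/2)@u/L)
s=bot.read_state();print(s["wrist_force"],s["clock"])
bot.finish_job()
```

```text
ring gap 0.028843271755506956 offset left m 0.001588878918761483
[-1.37530503 -1.59515334 13.64659883] 16.25
the job is handed in; nothing more can be done
```

I shut the keeper bar, pressed the level flat and centred the bubble, then handed in at 16.25 s with the gripper still pressing. No check failed; `finish_job` gives no verdict, so these are my own last checks.

- **Keeper:** I pushed the peg past the spring ball until about 12 N no longer moved it. The bar then measured 8.7° against about 9.2° for the stand, so it is at its stop. It was still shut in the last scene picture.
- **Level:** The fingertips rest on the collar on either side of the wing. The downward force held at about 14 N, inside the 8 to 20 N range, with the bar down at its firm stop. It read about 25 N at times while I was first pressing and starting the turn.
- **Bubble:** I turned the knob anticlockwise by about 74° at the gripper. The settled bubble sits between the rings, 1.6 mm (about 0.02 rad) left of the middle by the wrist camera. The scene camera also shows it near the middle. The ring gap came out at 28.8 mm against the 28 mm given.
- **Bystanders:** In the last scene picture the tape rolls, pen and needle holder stand where they were at the start.
- **Tilt:** The tool picked up about 2° of tilt from pushing the peg, which I could not correct with the moves available. It did not affect the result.

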